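Spoiled lemon into the pedal caddy

TASK

Throw the spoiled lemon away: press the pedal of the food caddy right down to its stop so that the lid swings up and stays up (do not prise the lid open by hand), let the lemon down into the caddy, and then push the lid fully shut again. Leave the garlic and the egg timer where they are.

Things in the scene. Friction and masses are not known exactly. Their poses are not given: they have to be found in the camera images.
- caddy: White box-shaped food caddy, fixed to the worktop, 150 (x) x 190 (y) mm, rim 140 mm high, walls 5 mm, inner floor 55 mm above the worktop. Origin: centre of its underside, on the worktop. x points from its front (pedal side, turned to the robot's left) to its back (lid hinge), y to its left, z up.
- pedal (a joint): Angle of the steel spring pedal, rad: 0 up, grows as it is pressed down, stop at 0.24. A push at the tread takes about 4 N at first and 11 to 13 N at the stop (19 mm lower). Pressing lifts the lid in proportion (6.04 times the pedal's angle). It springs up when let go; the lid then stays where it is.
- pedal_tread (a point): Middle of the exposed upper face of the pedal's tread, which is 60 mm wide (caddy y) and reaches 27 mm out from the front wall; 43 mm above the worktop when up. Moves with the pedal; the point is 15 mm in front of the shell, under the lid's overhanging lip: a tool held upright fouls lid and shell, so lean it 25 to 45 degrees, its upper end away from the caddy.
- pedal_hinge (a point): Point on the pedal's pivot axis (along the caddy's y), inside the foot of the caddy, 80 mm behind the tread point and 3 mm below it; fixed to the caddy.
- lid (a joint): Angle of the flat grey lid, rad: 0 shut, 1.40 to 1.45 once the pedal has been pressed to its stop (nearly upright, its edge then 310 mm above the worktop), limit 1.5. Stiff hinge: the lid stays at any angle and yields to about 1 N at its edge. It may start slightly ajar (up to 0.08).
- lid_hinge (a point): Point in the middle of the lid's hinge axis (along the caddy's y), at the back of the caddy, 139 mm above the worktop.
- lid_edge (a point): Point on the lid's outer (upper) face, on its centre line, 150 mm from the hinge and 8 mm above the hinge axis when shut; moves with the lid. The lid is 170 mm long from the hinge, 196 mm wide, 6 mm thick; shut, it overhangs the front wall by 15 mm.
- lemon: Loose lemon, 83 mm long (its x) x 58 x 58 mm, 0.13 kg, lying on its side. Origin: on its underside as it starts, 29 mm below its middle. Take it across its 58 mm width.
- garlic: Loose garlic bulb, 53 mm wide and high, to be left alone. Origin: centre of its underside.
- egg_timer: Loose round kitchen timer, 62 mm wide and 45 mm high, to be left alone. Origin: centre of its underside.
Not all that is in view belongs to the job. There is more than one size of the lemon; the one meant has the size given above.

How it is judged:
By the outcome, as a careful person would: the job done as asked, in the order asked, and still so for the second after the job is handed in, with the robot touching nothing.
It also fails if it takes over 72 s, if anything falls off the work surface, if the arm or the gripper's body presses on something with over 40 N, if the wrist force passes 120 N, or if a joint passes its speed limit or range.

ROBOT

A 6-joint arm with a two-finger parallel gripper is mounted at the origin on a cart in front of the work surface, level with it; the furniture and walls round the work are solid. World frame = base frame: x ahead of the robot, y to its left, z up, the work surface at z = 0. Lengths are in mm, angles in rad, forces in N, time in s.
With the tool pointing down it reaches from about 350 to 775 mm from the base axis. Payload 7.3 kg.
Tool frame: the origin (TCP) lies midway between the tips of the shut fingers; the grasp point (between the pads) lies 19 mm behind it; z points along the fingers, y is the line along which they close (so a half turn about z gives the same grasp; the last joint's range is limited). The gripper opens to 92 mm and grips with 3 to 60 N. Pads are 19 mm wide; open, the fingers measure 130 mm over their backs; the gripper's body (75 mm by 190 mm) begins 47 mm behind the grasp point.
Start: joints at [1.198, 0.342, 1.524, -0, 1.275, -0.146], TCP at [118.035, 511.579, 226.741] pointing down, gripper open.
Joint ranges: [-2.53, 2.53], [-0.77, 2.02], [0.04, 2.7], [-1, 4.14], [0.28, 2.66], [-3.11, 3.11]. Speed limits (rad/s): [2.57, 2.57, 3.14, 3.14, 3.14, 3.14].

INTERFACE

Orientations are given as [roll, pitch, yaw] about the fixed x, y, z axes, in that order (R = Rz(yaw) Ry(pitch) Rx(roll)).
In Python, from plant import bot gives the robot as it stands. The module is installed in compiled form; this text tells all that it offers.
- The arm moves only by the shell command python3 -m crank 'ROWS' [OPENING]. ROWS is JSON, a list of rows, each a list of 6 numbers: the shift along the tool's x, y, z in m, then the turn, a rotation vector about the tool's x, y, z in rad. In form: [[dx, dy, dz, wx, wy, wz], ...]. A call has 1 to 5 rows; each row shifts and turns the commanded pose from where the row before left it, along the tool's axes as they then stand; what a row does not reach is not made up. A row lasts 1/8 s, in which the tool goes at most 62.5 mm and 10.7 degrees, less where a joint would pass 70% of its speed; a pose out of reach is approached as far as the arm can. A call is refused whole if a number of a shift passes 0.0625 or a number of a turn 0.188, either way. A call with a gripper value outside its range is refused whole. OPENING is the opening in per cent of the stroke, from 0 (shut) to 100 (fully open), set as the call begins (- or left out, the last holds). The fingers move at their own pace and stop on an object; the grip force is fixed at half the most. Time passes only in rows, so rows that do not move let the fingers close. It gives the time, the measured TCP pose, the force, the opening and the grip force at its end, in the units of the state.
- bot.get_obs(): the state, without advancing time (a new reading comes with each control period).
- bot.capture(name): name is "scene" or "top"; returns a dict with "color" (400x640x3 uint8, blue, green, red), "fov_y" (degrees; the focal length in pixels is half the picture's height over the tangent of half this angle, whatever the lens; pixels are square), "cx", "cy" (the principal point, pixels), "extrinsics" (4x4, takes a point from world to camera coordinates). Camera axes: x right, y up, looking along -z (the intrinsics and any distortion apply to the point x, -y, -z); pixel columns grow to the right and rows downward; lengths in mm; the calibration is good to about 2 mm. A picture is of the moment at which its call begins. There is no depth.
- bot.close_job(): hands the job in; it is judged then, once.
The state is a dict: "time": time; "joint_positions": joint angles; "dq": joint speeds; "tau": joint torques, N m; "tool_pos": TCP position; "tcp_rot": TCP orientation; "contact_force": force on the tool from outside, world axes, zero at the start; "moment": the same for the moment, N m; "grip_width": finger opening in mm; "finger_force": force on a finger pad.
Only numpy, scipy, OpenCV 4.12 (cv2) and the standard library are available. Lean on these libraries where they do the work, as an engineer would, in place of code of your own. Each camera call takes 0.05 s, during which the arm holds its last target. There are 200 camera calls.

## Working session

There is one attempt and no reset: what is moved stays moved. The work goes in short steps, Python scripts to look and compute and a shell command to move; the robot and the scene stay as the last step left them, time stands still between calls to the robot, and variables do not carry over. Pictures are saved under pics/ and viewed, at most 10 in all, crops included, and the job is handed in when it is done.

```bash
mkdir -p pics; cat > h.py <<'E'
import numpy as np, cv2
from plant import bot
from scipy.spatial.transform import Rotation as R
def cam(n):
    c=bot.capture(n); return c
def K(c):
    h=c["color"].shape[0]; f=h/2/np.tan(np.radians(c["fov_y"])/2); return f
def ray(c,u,v):
    f=K(c);E=np.array(c["extrinsics"]);d=np.array([(u-c["cx"])/f,-(v-c["cy"])/f,-1.])
    Rm=E[:3,:3];o=-Rm.T@E[:3,3];return o,Rm.T@d
def at_z(c,u,v,z):
    o,d=ray(c,u,v);return o+d*(z-o[2])/d[2]
def proj(c,p):
    E=np.array(c["extrinsics"]);q=E[:3,:3]@np.array(p,float)+E[:3,3];f=K(c)
    return c["cx"]+f*q[0]/-q[2], c["cy"]-f*q[1]/-q[2]
E
python3 - <<'E'
from h import *
for n in("scene","top"):
    c=cam(n);cv2.imwrite(f"pics/{n}0.png",c["color"]);print(n,{k:v for k,v in c.items() if k!="color"})
print(bot.get_obs())
E
```

```text
scene {'fov_y': 42.62859964965004, 'cx': 321.31041926898473, 'cy': 200.33562690257645, 'extrinsics': array([[-6.80069603e-01,  7.32950985e-01, -1.69760949e-02,
         3.69049661e+02],
       [-5.88525406e-01, -5.31963233e-01,  6.08812750e-01,
         1.85465559e+02],
       [ 4.37199247e-01,  4.24025909e-01,  7.93132301e-01,
        -1.48723019e+03],
       [ 0.00000000e+00,  0.00000000e+00,  0.00000000e+00,
         1.00000000e+00]])}
top {'fov_y': 50.19575888756631, 'cx': 324.74020910382575, 'cy': 191.71166330163499, 'extrinsics': array([[-7.25153153e-03, -9.99970632e-01, -2.48006885e-03,
        -3.60823314e+01],
       [ 9.96097155e-01, -7.44156880e-03,  8.79493039e-02,
        -5.01387321e+02],
       [-8.79651766e-02, -1.83262237e-03,  9.96121865e-01,
        -1.05137024e+03],
       [ 0.00000000e+00,  0.00000000e+00,  0.00000000e+00,
         1.00000000e+00]])}
{'time': 0.1, 'joint_positions': array([ 1.19800033e+00,  3.42652735e-01,  1.52489564e+00,  2.22388833e-05,
        1.27540185e+00, -1.45982209e-01]), 'dq': array([-0.00014888, -0.00170088, -0.00138417, -0.00054819, -0.00071225,
       -0.00056142]), 'tau': array([ 3.22391352e-03, -4.31998301e+01, -2.44699806e+01,  7.21334433e-02,
        5.25686529e-02, -4.24753250e-05]), 'tool_pos': array([117.89223185, 511.23190742, 226.12364417]), 'tcp_rot': array([-3.14025261e+00, -2.18519200e-04,  2.91477224e+00]), 'contact_force': array([-0.21304652,  0.93487031, -0.33454063]), 'moment': array([-0.01579443, -0.04216875, -0.01651481]), 'finger_force': 0.0, 'grip_width': 91.7232526346695}
```

View pics/scene0.png

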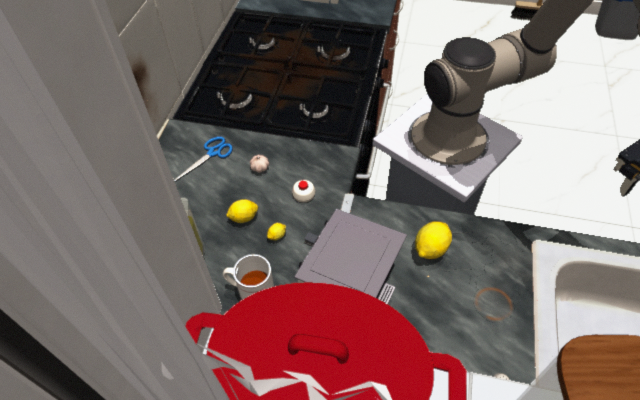

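View pics/top0.png

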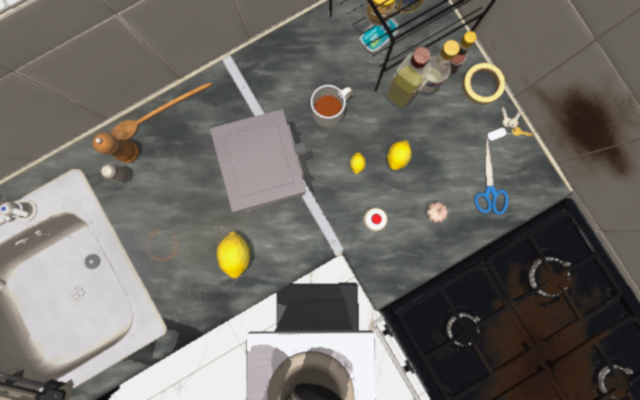

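The scene shows three lemons. In the top view they are large at (233,255), medium at (400,155) and small at (358,162). The caddy lid is centred near (257,160), with hinge knuckles on its right edge at about (302,150), so the front faces image left. The garlic is at (437,212) and the timer at (375,219). I'll measure the lemons and the lid next.

```bash
python3 - <<'E'
from h import *
c=cam("top");im=c["color"]
hsv=cv2.cvtColor(im,cv2.COLOR_BGR2HSV)
m=cv2.inRange(hsv,(18,140,90),(35,255,255))
n,l,s,ce=cv2.connectedComponentsWithStats(m)
for i in range(1,n):
    if s[i,4]<100: continue
    pts=np.argwhere(l==i)[:,::-1].astype(float)
    z=29
    w=np.array([at_z(c,u,v,z)[:2] for u,v in pts]);mu=w.mean(0)
    ev,V=np.linalg.eigh(np.cov((w-mu).T)); a=(w-mu)@V
    print(ce[i].round(1),s[i,4],mu.round(1),"extents",np.ptp(a,axis=0).round(1),"axis deg",np.degrees(np.arctan2(V[1,1],V[0,1])).round(1))
A=cv2.resize(im[100:260,190:350],None,fx=4,fy=4,interpolation=2)[:600]
cv2.imwrite("pics/lid.png",A[:,:])
B=cv2.resize(im[125:235,335:455],None,fx=5,fy=5,interpolation=2)
cv2.imwrite("pics/lem.png",B)
for (u,v) in [(437,212),(375,219)]: print(at_z(c,u,v,40))
s=cam("scene");cv2.imwrite("pics/scl.png",cv2.resize(s["color"][190:310,280:420],None,fx=5,fy=5,interpolation=2))
E
```

```text
[383.4   3.6] 156 [ 989.8 -195.7] extents [33.1 57.2] axis deg 90.8
[469.2  37.8] 145 [ 896.  -414.9] extents [29.7 45.9] axis deg 158.0
[449.9  50.6] 137 [ 862.3 -364.2] extents [40.2 48.6] axis deg 133.1
[398.8 154.8] 552 [ 592.5 -226.7] extents [57.2 81.2] axis deg 153.6
[357.2 162.6] 245 [ 573.2 -121.9] extents [36.  53.7] axis deg 175.7
[233.  254.9] 1129 [345.9 187.7] extents [ 80.2 113.3] axis deg -175.3
[ 447.36292243 -315.56521277   40.        ]
[ 431.2912117 -162.8066004   40.       ]
```

View pics/lem.png

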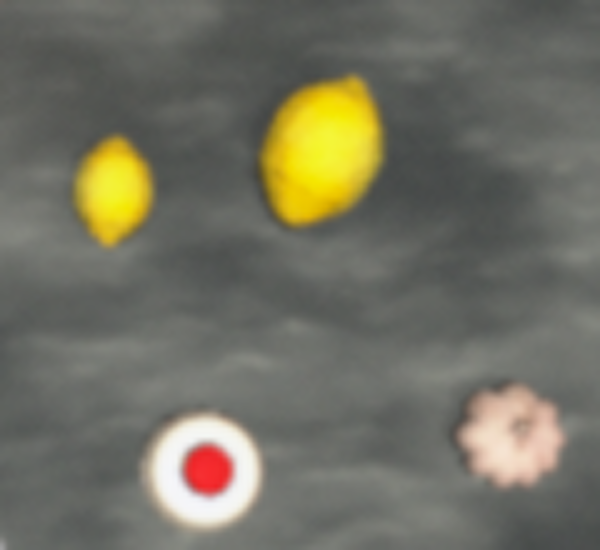

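View pics/lid.png

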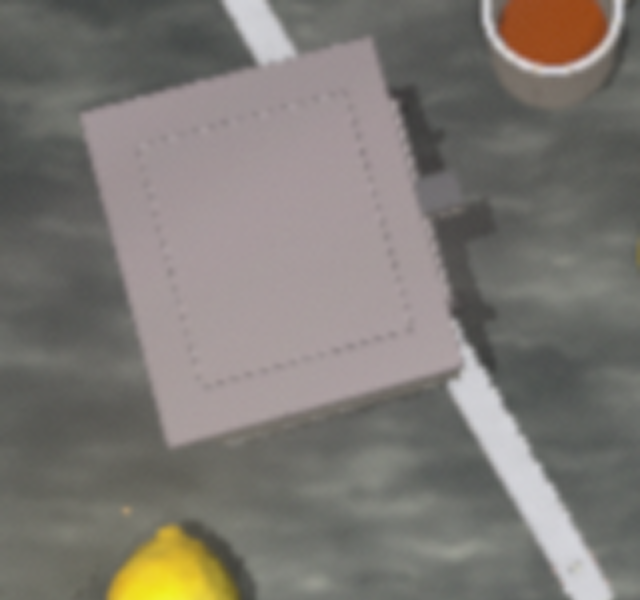

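View pics/scl.png

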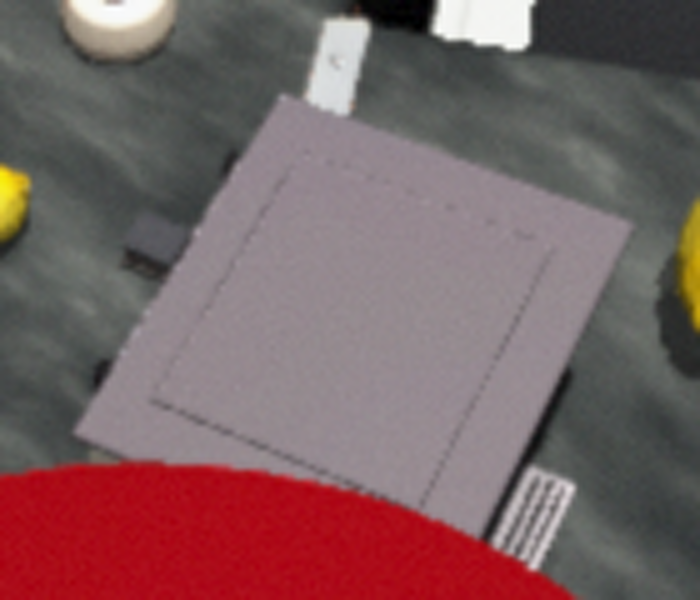

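```bash
python3 - <<'E'
from h import *
c=cam("top")
# lid corners in crop -> px
cr=[(82,115),(370,38),(463,370),(172,447)]
P=[at_z(c,190+(a+.5)/4-.5,100+(b+.5)/4-.5,147)for a,b in cr]
names="FrontFar BackFar BackNear FrontNear".split()
for n,p in zip(names,P): print(n,p.round(1))
P=np.array(P)
print("len",np.linalg.norm(P[0]-P[1]),np.linalg.norm(P[3]-P[2]),"wid",np.linalg.norm(P[0]-P[3]),np.linalg.norm(P[1]-P[2]))
d=(P[1]+P[2]-P[0]-P[3])/2;print("x dir deg",np.degrees(np.arctan2(d[1],d[0])),"center",P.mean(0))
e=P[1]+P[0]-P[2]-P[3];print("side deg",np.degrees(np.arctan2(e[1],e[0])))
E
```

```text
FrontFar [635.1 217.  147. ]
BackFar [678.1  54.9 147. ]
BackNear [489.5   3.  147. ]
FrontNear [447.9 164.1 147. ]
len 167.64771114317475 166.36983258012677 wid 194.5239243699833 195.63893197814562
x dir deg -75.34312707833972 center [562.65688325 109.74343025 147.        ]
side deg 15.579146766785227
```

The medium lemon at top (399,155) measures 81×57 mm, so it fits the 83×58 description. The large one is 113×80 mm and the small one 54×36 mm. The scene crop shows the pedal's ridged tread at px (387,292), on the +y side, which confirms the front. The lid comes out at 167×195 mm, so it is consistent too. Next I'll check the tread prediction and plan the press pose.

```bash
cat >> h.py <<'E'
a=np.radians(-74.9);XC=np.array([np.cos(a),np.sin(a),0]);YC=np.array([-np.sin(a),np.cos(a),0])
O=np.array([564.,105.,0])
def W(x,y,z): return O+x*XC+y*YC+np.array([0,0,z])
def C(p):
    d=np.array(p)-O;return np.array([d@XC,d@YC,d[2]]).round(1)
def tool(ydeg,lean=0):   # tool down, tool y horizontal at ydeg, then turned about its y by lean deg
    return R.from_euler('z',np.radians(ydeg+90))*R.from_euler('x',np.pi)*R.from_euler('y',np.radians(lean))
def go(p,Rt,o=None):
    o=o or bot.get_obs();Rn=R.from_euler('xyz',o["tcp_rot"])
    dp=np.array(p)-o["tool_pos"]
    rv=(Rn.inv()*Rt).as_rotvec()
    print("t",o["time"].__round__(2),"tcp",np.round(o["tool_pos"],1),"shift world",dp.round(1),"| tool axes m",np.round(Rn.inv().apply(dp)/1000,4),"turn",rv.round(4),"| after turn axes",np.round(Rt.inv().apply(dp)/1000,4))
E
python3 - <<'E'
from h import *
s=cam("scene")
for x,y in [(-75,-30),(-102,-30),(-90,0),(-102,30)]: print((x,y),np.round(proj(s,W(x,y,43)),1),W(x,y,43).round(1))
for x,y in [(-90,-98),(-90,98),(80,-98)]: print("lid",np.round(proj(s,W(x,y,147)),1))
for u,v in [(115,94),(107,93.6)]: pass
print("tread corner in scene", [C(at_z(s,280+a/5,190+b/5,43)) for a,b in [(575,485),(537,467),(530,568)]])
print("lid corners",[C(at_z(s,280+a/5,190+b/5,147)) for a,b in [(633,226),(285,97),(77,435)]])
Rt=tool(15.1,0); p=W(-200,0,150)
go(p,Rt); print("final turn",(Rt.inv()*tool(15.1,-35)).as_rotvec(), "z",tool(15.1,-35).apply([0,0,1]),XC)
E
```

```text
(-75, -30) [384.3 281. ] [515.5 169.6  43. ]
(-102, -30) [395.4 285.9] [508.5 195.7  43. ]
(-90, 0) [385.1 294.5] [540.6 191.9  43. ]
(-102, 30) [384.7 307.9] [566.4 211.3  43. ]
lid [407.2 235.6]
lid [369.4 310.2]
lid [336.8 206.9]
tread corner in scene [array([-102.2,  -27.1,   43. ]), array([-83.6, -27.7,  43. ]), array([-100.5,   19.4,   43. ])]
lid corners [array([-88.4, -98.3, 147. ]), array([ 76.3, -91.9, 147. ]), array([ 74.8, 100.3, 147. ])]
t 0.3 tcp [118.  511.5 226.5] shift world [ 393.9 -213.4  -76.5] | tool axes m [-0.4318 -0.1193  0.0765] turn [-4.0000e-04  2.0000e-04  1.0804e+00] | after turn axes [-0.3086  0.3247  0.0765]
final turn [ 0.00000000e+00 -6.10865238e-01 -3.74047079e-17] z [ 0.14941925 -0.55377235 -0.81915204] [ 0.26050451 -0.96547263  0.        ]
```

```bash
python3 -m crank '[[-0.054,-0.015,0.0095,0,0,0],[-0.054,-0.015,0.0095,0,0,0],[-0.054,-0.015,0.0095,0,0,0],[-0.054,-0.015,0.0095,0,0,0]]' 0
python3 -m crank '[[-0.054,-0.015,0.0095,0,0,0],[-0.054,-0.015,0.0095,0,0,0],[-0.054,-0.015,0.0095,0,0,0],[-0.054,-0.015,0.0095,0,0,0]]'
python3 -m crank '[[0,0,0,0,0,0.18],[0,0,0,0,0,0.18],[0,0,0,0,0,0.18],[0,0,0,0,0,0.18]]'
python3 -m crank '[[0,0,0,0,0,0.18],[0,0,0,0,0,0.18]]'
python3 -m crank '[[0,0,0,0,-0.153,0],[0,0,0,0,-0.153,0],[0,0,0,0,-0.153,0],[0,0,0,0,-0.153,0],[0,0,0,0,0,0]]'
python3 -c "
from h import *
go(W(-87,1,63),tool(15.1,-35)); o=bot.get_obs();print(o['joint_positions'],C(o['tool_pos']))"
```

```text
time: 0.8
tool_pos: [316.4, 403.6, 188.5]
tcp_rot: [3.141, 0.0, 2.915]
contact_force: [-0.2, 1.4, 0.0]
grip_width: 56.2
finger_force: 0.0
time: 1.3
tool_pos: [513.5, 296.5, 150.4]
tcp_rot: [3.141, 0.0, 2.915]
contact_force: [0.2, 0.2, -0.2]
grip_width: 16.2
finger_force: 0.0
time: 1.8
tool_pos: [512.0, 297.4, 150.6]
tcp_rot: [-3.141, -0.0, 2.189]
contact_force: [-0.5, 0.6, -0.3]
grip_width: 0.5
finger_force: 0.0
time: 2.05
tool_pos: [512.0, 297.5, 150.6]
tcp_rot: [-3.141, -0.0, 1.829]
contact_force: [-0.7, 0.0, 0.5]
grip_width: 0.5
finger_force: 0.0
time: 2.68
tool_pos: [510.6, 299.1, 148.5]
tcp_rot: [-3.137, 0.612, 1.841]
contact_force: [-0.7, 0.5, -0.2]
grip_width: 0.3
finger_force: 0.0
t 2.67 tcp [510.6 299.1 148.5] shift world [  31.7 -109.9  -85.5] | tool axes m [-0.0445  0.0018  0.1356] turn [-0.0008  0.0012  0.0053] | after turn axes [-0.0447  0.002   0.1356]
[ 0.68328808  0.71415845  1.27472684 -0.55628991  1.45289297  0.56730773] [-201.3   -1.   148.5]
```

```bash
python3 - <<'E'
from h import *
o=bot.get_obs();Rn=R.from_euler('xyz',o["tcp_rot"])
p=o["tool_pos"]
for q in [W(-120,1,58),W(-87,1,57),W(-86,1,37)]:
    print(np.round(Rn.inv().apply(q-p)/1000,4)); p=q
E
```

```text
[-0.0146  0.002   0.1208]
[-0.0264 -0.0001  0.0198]
[0.0107 0.0001 0.0169]
```

```bash
python3 -m crank '[[-0.005,0.001,0.04,0,0,0],[-0.005,0.001,0.04,0,0,0],[-0.005,0,0.041,0,0,0],[0,0,0,0,0,0]]'
python3 -m crank '[[-0.009,0,0.0065,0,0,0],[-0.009,0,0.0065,0,0,0],[-0.0085,0,0.0065,0,0,0],[0,0,0,0,0,0]]'
python3 -c "
from h import *
o=bot.get_obs();print(C(o['tool_pos']),o['contact_force'])
s=cam('scene');cv2.imwrite('pics/s2.png',cv2.resize(s['color'][180:330,290:450],None,fx=4,fy=4,interpolation=2))"
```

```text
time: 3.18
tool_pos: [534.6, 216.0, 58.9]
tcp_rot: [-3.137, 0.61, 1.833]
contact_force: [-0.1, 0.2, 0.3]
grip_width: 0.8
finger_force: 0.0
time: 3.68
tool_pos: [544.3, 187.2, 60.2]
tcp_rot: [3.14, 0.611, 1.833]
contact_force: [-0.7, 0.2, 0.6]
grip_width: 0.6
finger_force: 0.2
[-84.5   2.4  60.2] [-0.69941841  0.24525906  0.61072524]
```

View pics/s2.png

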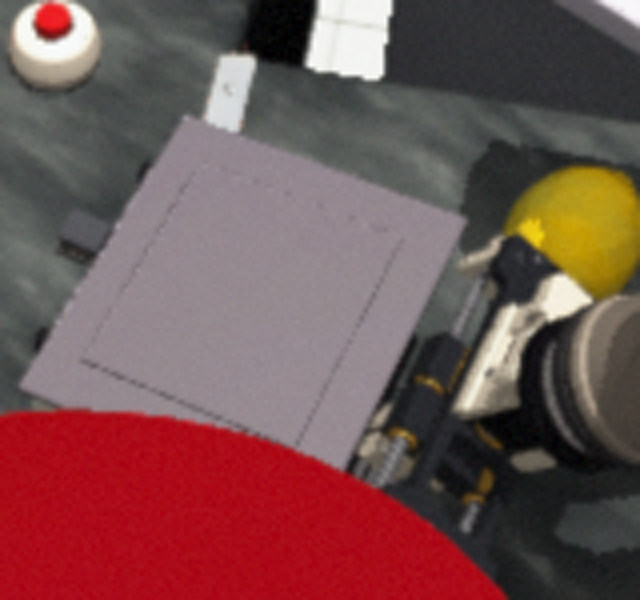

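The picture shows the closed fingertips entering under the lid lip near crop (370,465). The body is clear of the lid and of the big lemon, and the force reads zero. I'll press down in steps.

```bash
python3 -m crank '[[0.005,0,0.0025,0,0,0],[0.0035,0,0.005,0,0,0],[0,0,0,0,0,0]]'
python3 -m crank '[[0.003,0,0.004,0,0,0],[0.003,0,0.004,0,0,0],[0,0,0,0,0,0]]'
python3 -c "
from h import *
o=bot.get_obs();print(C(o['tool_pos']),o['contact_force'])"
```

```text
time: 4.1
tool_pos: [543.1, 190.2, 48.1]
tcp_rot: [-3.141, 0.612, 1.836]
contact_force: [-1.0, 1.2, 3.0]
grip_width: 0.5
finger_force: 1.4
time: 4.47
tool_pos: [543.2, 190.2, 39.1]
tcp_rot: [3.141, 0.613, 1.835]
contact_force: [-0.8, 1.3, 5.5]
grip_width: 0.4
finger_force: 2.9
[-87.6   2.1  39.1] [-0.84846786  1.28901955  5.50635328]
```

```bash
python3 -m crank '[[0.0025,0,0.0035,0,0,0],[0.002,0,0.003,0,0,0],[0,0,0,0,0,0]]'
python3 -m crank '[[0.001,0,0.0015,0,0,0],[0,0,0,0,0,0]]'
python3 -m crank '[[0.001,0,0.0015,0,0,0],[0,0,0,0,0,0]]'
```

```text
time: 4.85
tool_pos: [543.4, 189.6, 31.6]
tcp_rot: [3.141, 0.614, 1.834]
contact_force: [-0.6, 0.1, 7.2]
grip_width: 0.3
finger_force: 3.4
time: 5.1
tool_pos: [543.5, 189.4, 30.1]
tcp_rot: [3.141, 0.614, 1.834]
contact_force: [-0.9, -1.8, 7.6]
grip_width: 0.4
finger_force: 3.9
time: 5.35
tool_pos: [543.5, 189.2, 28.4]
tcp_rot: [3.141, 0.615, 1.834]
contact_force: [-0.4, -3.9, 9.7]
grip_width: 0.8
finger_force: 4.0
```

```bash
python3 -m crank '[[0.001,0,0.0015,0,0,0],[0,0,0,0,0,0]]'
python3 -m crank '[[0.001,0,0.0015,0,0,0],[0,0,0,0,0,0]]'
```

```text
time: 5.6
tool_pos: [543.7, 189.0, 27.4]
tcp_rot: [3.141, 0.615, 1.834]
contact_force: [-2.3, -2.4, 13.8]
grip_width: 0.6
finger_force: 6.4
time: 5.85
tool_pos: [543.8, 188.9, 27.0]
tcp_rot: [3.14, 0.617, 1.833]
contact_force: [-5.9, -1.2, 21.9]
grip_width: 0.2
finger_force: 10.4
```

```bash
python3 -m crank '[[0,0,-0.02,0,0,0],[0,0,-0.04,0,0,0],[0,0,-0.06,0,0,0],[0,0,-0.06,0,0,0]]'
python3 -m crank '[[0,0,0,0,0.153,0],[0,0,0,0,0.153,0],[0,0,0,0,0.153,0],[0,0,0,0,0.153,0],[0,0,0,0,0,0]]'
python3 - <<'E'
from h import *
s=cam('scene');t=cam('top')
A=cv2.resize(s['color'][130:310,250:430],None,fx=2.6,fy=2.6,interpolation=2)
B=cv2.resize(t['color'][60:240,190:300],None,fx=2.6,fy=2.6,interpolation=2)
cv2.imwrite('pics/s3.png',np.hstack([A,B]))
for th in (1.3,1.40,1.45):
    print(th,[np.round(proj(c,W(80-170*np.cos(th)+8*np.sin(th),y,139+170*np.sin(th)+8*np.cos(th)))) for c in (s,t) for y in(-98,98)])
o=bot.get_obs();go(W(0,0,400),tool(15.1),o);go([592.5,-226.7,400],tool(63.6),o)
E
```

```text
time: 6.35
tool_pos: [515.5, 290.4, 171.8]
tcp_rot: [-3.14, 0.612, 1.835]
contact_force: [-0.2, 0.3, -1.1]
grip_width: 0.3
finger_force: 0.0
time: 6.98
tool_pos: [516.9, 287.5, 171.0]
tcp_rot: [-3.142, 0.0, 1.83]
contact_force: [-0.6, 0.4, -0.8]
grip_width: 0.2
finger_force: 0.0
1.3 [array([354., 166.]), array([307., 240.]), array([282., 190.]), array([255.,  90.])]
1.4 [array([347., 162.]), array([299., 235.]), array([291., 187.]), array([264.,  87.])]
1.45 [array([343., 161.]), array([294., 233.]), array([295., 186.]), array([268.,  86.])]
t 7.08 tcp [516.1 289.3 170.5] shift world [  47.9 -184.3  229.5] | tool axes m [-0.1909 -0.0018 -0.2291] turn [-0.0009  0.0021 -0.0006] | after turn axes [-0.1905 -0.0017 -0.2295]
t 7.08 tcp [516.1 289.3 170.5] shift world [  76.4 -516.   229.5] | tool axes m [-0.5186 -0.0605 -0.2284] turn [-0.0017  0.0016 -0.847 ] | after turn axes [-0.2979 -0.4282 -0.2295]
```

View pics/s3.png

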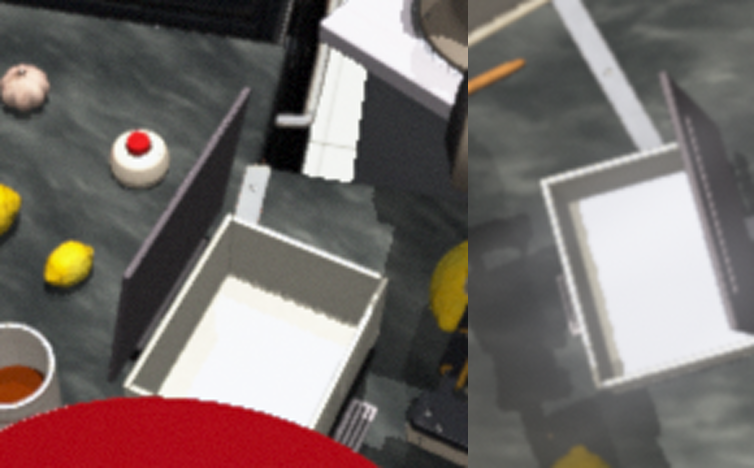

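The lid is up at about 1.40 rad (corner fits at scene (345,165) and top (265,88)), and the caddy is open and empty. Next I go over the lid to the lemon.

```bash
python3 -m crank '[[0,0,-0.0575,0,0,0],[0,0,-0.0575,0,0,0],[0,0,-0.0575,0,0,0],[0,0,-0.0575,0,0,0]]' 100
python3 -m crank '[[-0.058,-0.0067,0,0,0,0],[-0.058,-0.0067,0,0,0,0],[-0.058,-0.0067,0,0,0,0],[-0.058,-0.0067,0,0,0,0],[-0.058,-0.0067,0,0,0,0]]'
python3 -m crank '[[-0.058,-0.0067,0,0,0,0],[-0.058,-0.0067,0,0,0,0],[-0.058,-0.0067,0,0,0,0],[-0.058,-0.0067,0,0,0,0],[0,0,0,0,0,0]]'
python3 -m crank '[[0,0,0,0,0,-0.17],[0,0,0,0,0,-0.17],[0,0,0,0,0,-0.17],[0,0,0,0,0,-0.17],[0,0,0,0,0,-0.17]]'
python3 -m crank '[[0,0,0.06,0,0,0],[0,0,0.06,0,0,0],[0,0,0.06,0,0,0],[0,0,0.06,0,0,0],[0,0,0,0,0,0]]'
python3 - <<'E'
from h import *
o=bot.get_obs();go([592.5,-226.7,12],tool(63.6),o);print(o["grip_width"],o["joint_positions"])
E
```

```text
time: 7.58
tool_pos: [515.2, 291.0, 402.3]
tcp_rot: [-3.141, 0.002, 1.836]
contact_force: [1.6, 0.3, 0.3]
grip_width: 35.7
finger_force: 0.0
time: 8.2
tool_pos: [559.6, 0.6, 400.3]
tcp_rot: [-3.14, 0.001, 1.836]
contact_force: [1.0, -0.2, -0.9]
grip_width: 85.9
finger_force: 0.0
time: 8.82
tool_pos: [594.5, -232.9, 397.9]
tcp_rot: [-3.137, -0.001, 1.83]
contact_force: [0.5, 0.4, 0.4]
grip_width: 91.8
finger_force: 0.0
time: 9.45
tool_pos: [594.7, -227.6, 400.5]
tcp_rot: [-3.14, -0.001, 2.692]
contact_force: [0.7, -0.2, 0.8]
grip_width: 91.9
finger_force: 0.0
time: 10.07
tool_pos: [592.0, -226.5, 156.0]
tcp_rot: [-3.141, -0.011, 2.687]
contact_force: [-0.8, 0.8, -0.3]
grip_width: 91.7
finger_force: 0.0
t 10.07 tcp [ 592.  -226.5  156. ] shift world [   0.5   -0.2 -144. ] | tool axes m [-2.20e-03  1.00e-04  1.44e-01] turn [-0.0005 -0.0114  0.0064] | after turn axes [-6.00e-04  1.00e-04  1.44e-01]
91.67831332960849 [-4.85894697e-01  6.05056101e-01  1.29053934e+00 -8.52171505e-04
  1.25739457e+00 -1.60207170e+00]
```

```bash
python3 -m crank '[[0,0,0.05,0,0,0],[0,0,0.05,0,0,0],[0,0,0.03,0,0,0],[0,0,0.015,0,0,0],[0,0,0,0,0,0]]'
python3 -m crank '[[0,0,0,0,0,0],[0,0,0,0,0,0],[0,0,0,0,0,0],[0,0,0,0,0,0],[0,0,0,0,0,0]]' 0
python3 -m crank '[[0,0,-0.01,0,0,0],[0,0,-0.03,0,0,0],[0,0,-0.04,0,0,0],[0,0,0,0,0,0]]'
python3 - <<'E'
from h import *
s=cam('scene');cv2.imwrite('pics/s4.png',cv2.resize(s['color'][140:300,170:350],None,fx=3.5,fy=3.5,interpolation=2))
E
```

```text
time: 10.7
tool_pos: [595.2, -229.7, 16.9]
tcp_rot: [-3.141, 0.001, 2.686]
contact_force: [-0.1, 0.2, -0.7]
grip_width: 92.0
finger_force: 0.0
time: 11.32
tool_pos: [594.4, -229.9, 16.2]
tcp_rot: [3.141, 0.001, 2.685]
contact_force: [0.6, 0.7, 3.2]
grip_width: 55.2
finger_force: 30.0
time: 11.82
tool_pos: [596.0, -230.9, 99.7]
tcp_rot: [-3.141, 0.007, 2.685]
contact_force: [0.6, 0.0, -1.4]
grip_width: 55.5
finger_force: 30.0
```

View pics/s4.png

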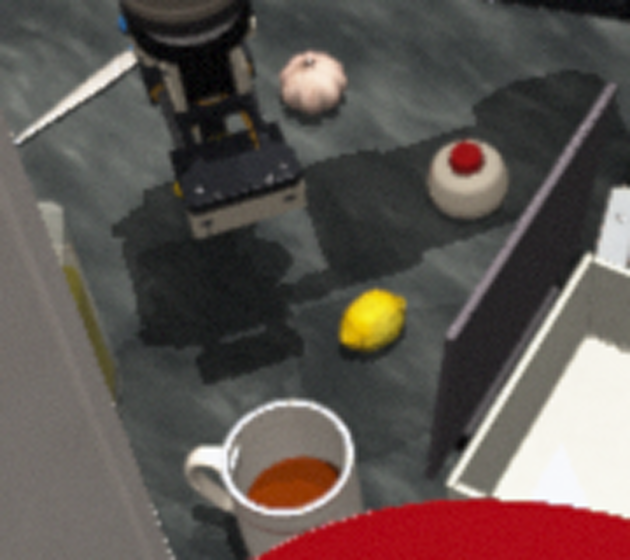

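The lemon is off the table and held in the pads (55.5 mm, 30 N). The garlic at crop (313,82) and the timer at (467,180) are undisturbed.

```bash
python3 -m crank '[[0,0,-0.061,0,0,0],[0,0,-0.061,0,0,0],[0,0,-0.061,0,0,0],[0,0,-0.061,0,0,0],[0,0,-0.061,0,0,0]]'
python3 -m crank '[[0,0,0,0,0,0.17],[0,0,0,0,0,0.17],[0,0,0,0,0,0.17],[0,0,0,0,0,0.17],[0,0,0,0,0,0.166]]'
python3 -m crank '[[0,0,0,0,0,0]]'
python3 - <<'E'
from h import *
o=bot.get_obs();go(W(-15,0,405),tool(15.1),o)
E
```

```text
time: 12.5
tool_pos: [593.6, -229.7, 401.2]
tcp_rot: [3.141, -0.003, 2.685]
contact_force: [1.7, -0.6, -1.2]
grip_width: 55.2
finger_force: 30.0
time: 13.12
tool_pos: [594.0, -229.9, 398.8]
tcp_rot: [-3.139, -0.002, 1.833]
contact_force: [-1.0, 0.3, -1.7]
grip_width: 55.3
finger_force: 30.0
time: 13.25
tool_pos: [594.0, -229.9, 399.1]
tcp_rot: [-3.139, -0.002, 1.84]
contact_force: [-0.1, 0.0, -1.8]
grip_width: 55.4
finger_force: 30.0
t 13.25 tcp [ 594.  -229.9  399.1] shift world [-33.9 349.4   5.9] | tool axes m [ 0.3458  0.0603 -0.0053] turn [-0.0021 -0.0021  0.0059] | after turn axes [ 0.3461  0.0582 -0.0059]
```

```bash
python3 -m crank '[[0.0495,0.0085,0,0,0,0],[0.0495,0.0085,0,0,0,0],[0.0495,0.0085,0,0,0,0],[0.0495,0.0085,0,0,0,0],[0.0495,0.0085,0,0,0,0]]'
python3 -m crank '[[0.0495,0.0085,0,0,0,0],[0.0495,0.0085,0,0,0,0],[0,0,0,0,0,0.006],[0,0,0,0,0,0]]'
python3 - <<'E'
from h import *
o=bot.get_obs();go(W(-15,0,90),tool(15.1),o);print(C(o["tool_pos"]))
E
```

```text
time: 13.88
tool_pos: [569.1, 21.6, 400.0]
tcp_rot: [-3.14, -0.001, 1.843]
contact_force: [1.0, -0.1, -0.9]
grip_width: 54.9
finger_force: 30.0
time: 14.38
tool_pos: [559.7, 119.7, 400.2]
tcp_rot: [-3.14, 0.0, 1.835]
contact_force: [0.6, -0.4, -1.5]
grip_width: 55.1
finger_force: 30.0
t 14.38 tcp [559.7 119.7 400.2] shift world [ 4.000e-01 -3.000e-01 -3.102e+02] | tool axes m [-3.000e-04  7.000e-04  3.102e-01] turn [-0.0012  0.0003  0.0009] | after turn axes [-3.000e-04  3.000e-04  3.102e-01]
[-1.530e+01 -3.000e-01  4.002e+02]
```

```bash
python3 -m crank '[[0,0,0.05,0,0,0],[0,0,0.05,0,0,0],[0,0,0.05,0,0,0],[0,0,0.05,0,0,0],[0,0,0,0,0,0]]'
python3 -m crank '[[0,0,0.035,0,0,0],[0,0,0.035,0,0,0],[0,0,0.02,0,0,0],[0,0,0.02,0,0,0],[0,0,0,0,0,0]]'
python3 -c "
from h import *
o=bot.get_obs();print(C(o['tool_pos']),o['contact_force'])"
```

```text
time: 15.0
tool_pos: [557.6, 118.3, 197.1]
tcp_rot: [-3.133, -0.001, 1.832]
contact_force: [-0.1, 0.1, -1.4]
grip_width: 54.9
finger_force: 30.0
time: 15.62
tool_pos: [560.6, 119.3, 91.7]
tcp_rot: [3.141, 0.0, 1.832]
contact_force: [0.3, -0.6, -0.5]
grip_width: 55.5
finger_force: 30.0
[-14.7   0.5  91.7] [ 0.26419252 -0.59381853 -0.53064666]
```

```bash
python3 -m crank '[[0,0,0.006,0,0,0],[0,0,0.005,0,0,0],[0,0,0,0,0,0]]'
python3 -m crank '[[0,0,0,0,0,0],[0,0,0,0,0,0],[0,0,0,0,0,0],[0,0,0,0,0,0]]' 85
python3 -m crank '[[0,0,-0.03,0,0,0],[0,0,-0.05,0,0,0],[0,0,-0.06,0,0,0],[0,0,-0.06,0,0,0],[0,0,-0.06,0,0,0]]'
python3 -m crank '[[0,0,-0.06,0,0,0],[0,0,0,0,0,0]]'
python3 - <<'E'
from h import *
s=cam('scene')
A=cv2.resize(s['color'][130:310,190:430],None,fx=2.6,fy=2.6,interpolation=2)
cv2.imwrite('pics/s5.png',A)
o=bot.get_obs();go(W(115,0,o['tool_pos'][2]),tool(15.1),o)
E
```

```text
time: 16.0
tool_pos: [559.8, 120.0, 79.9]
tcp_rot: [3.142, -0.0, 1.833]
contact_force: [1.4, -0.1, -1.2]
grip_width: 55.3
finger_force: 30.0
time: 16.5
tool_pos: [559.9, 120.1, 79.9]
tcp_rot: [3.141, -0.0, 1.833]
contact_force: [0.5, -0.2, -0.5]
grip_width: 78.2
finger_force: 0.0
time: 17.12
tool_pos: [559.4, 120.0, 341.9]
tcp_rot: [3.141, 0.0, 1.833]
contact_force: [2.4, -0.7, -0.2]
grip_width: 77.9
finger_force: 0.0
time: 17.38
tool_pos: [560.9, 120.2, 405.3]
tcp_rot: [3.131, 0.002, 1.833]
contact_force: [0.4, -0.7, -1.0]
grip_width: 77.9
finger_force: 0.0
t 17.43 tcp [560.2 120.1 401.9] shift world [  33.7 -126.1    0. ] | tool axes m [-1.305e-01 -1.000e-04  1.000e-04] turn [ 0.0049  0.0008 -0.0015] | after turn axes [-0.1305 -0.0003 -0.    ]
```

View pics/s5.png

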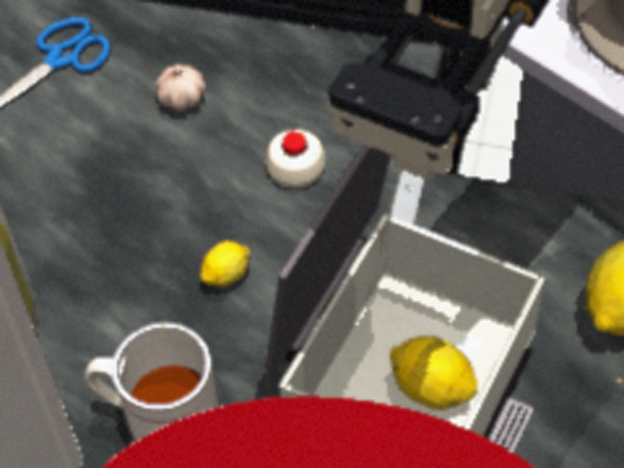

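The lemon is inside the caddy at crop (432,370), the lid is still up, and the other items haven't moved. Now I'll go behind the lid with the fingers shut and push it over.

```bash
python3 -m crank '[[-0.0435,0,0,0,0,0],[-0.0435,0,0,0,0,0],[-0.0435,0,0,0,0,0],[0,0,0,0,0,0],[0,0,0,0,0,0]]' 0
python3 -m crank '[[0,0,0.04,0,0,0],[0,0,0.045,0,0,0],[0,0,0.04,0,0,0],[0,0,0,0,0,0]]'
python3 -c "
from h import *
o=bot.get_obs();print(C(o['tool_pos']),o['contact_force'])"
```

```text
time: 18.05
tool_pos: [593.2, -5.6, 398.4]
tcp_rot: [-3.139, -0.002, 1.833]
contact_force: [-0.1, 1.2, 0.5]
grip_width: 32.4
finger_force: 0.0
time: 18.55
tool_pos: [591.6, -4.4, 271.8]
tcp_rot: [-3.135, -0.003, 1.835]
contact_force: [-0.1, -0.4, -0.1]
grip_width: 0.3
finger_force: 0.0
[112.8  -1.8 271.8] [-0.0695264  -0.40946443 -0.08947524]
```

```bash
python3 -m crank '[[0.018,0,0,0,0,0],[0.018,0,0,0,0,0],[0.017,0,0,0,0,0],[0.0135,0,0.003,0,0,0],[0.0135,0,0.004,0,0,0]]'
python3 -m crank '[[0.012,0,0.0065,0,0,0],[0.012,0,0.0065,0,0,0],[0.0105,0,0.0095,0,0,0],[0.0105,0,0.0095,0,0,0]]'
python3 -m crank '[[0.009,0,0.011,0,0,0],[0.009,0,0.011,0,0,0],[0.006,0,0.0125,0,0,0],[0.006,0,0.0125,0,0,0],[0,0,0,0,0,0]]'
python3 -c "
from h import *
o=bot.get_obs();print(C(o['tool_pos']),o['contact_force'])"
```

```text
time: 19.18
tool_pos: [572.6, 72.3, 267.8]
tcp_rot: [3.141, 0.0, 1.833]
contact_force: [-0.9, -0.7, 0.1]
grip_width: 0.5
finger_force: 0.1
time: 19.68
tool_pos: [560.9, 115.3, 234.9]
tcp_rot: [-3.141, -0.0, 1.833]
contact_force: [-0.3, -0.0, -0.4]
grip_width: 0.4
finger_force: 0.1
time: 20.3
tool_pos: [552.7, 143.9, 187.5]
tcp_rot: [-3.139, -0.0, 1.833]
contact_force: [1.1, 0.8, 0.2]
grip_width: 0.9
finger_force: 0.0
[-40.5  -0.8 187.5] [1.10947212 0.77117323 0.22017232]
```

```bash
python3 -m crank '[[0.004,0,0.01,0,0,0],[0.004,0,0.01,0,0,0],[0.003,0,0.01,0,0,0],[0.002,0,0.006,0,0,0],[0,0,0,0,0,0]]'
python3 -m crank '[[0,0,0.003,0,0,0],[0,0,0.002,0,0,0],[0,0,0,0,0,0]]'
```

```text
time: 20.92
tool_pos: [549.8, 156.4, 152.2]
tcp_rot: [-3.141, -0.0, 1.833]
contact_force: [0.1, -0.6, 0.1]
grip_width: 0.4
finger_force: 0.0
time: 21.3
tool_pos: [550.1, 156.2, 147.7]
tcp_rot: [3.142, -0.0, 1.833]
contact_force: [-1.0, 0.3, 1.0]
grip_width: 0.6
finger_force: 0.0
```

```bash
python3 -m crank '[[0,0,0.0015,0,0,0],[0,0,0,0,0,0]]'
python3 -m crank '[[0,0,0.0015,0,0,0],[0,0,0,0,0,0]]'
```

```text
time: 21.55
tool_pos: [550.3, 156.2, 147.1]
tcp_rot: [3.141, 0.0, 1.833]
contact_force: [-0.9, 0.1, 4.8]
grip_width: 0.1
finger_force: 2.3
time: 21.8
tool_pos: [550.4, 156.3, 146.7]
tcp_rot: [3.139, 0.0, 1.833]
contact_force: [-2.8, -1.3, 12.7]
grip_width: 0.3
finger_force: 5.9
```

The force rises to 12.7 N with almost no travel at z ≈ 147, so the lid is on its rim. I'll back off and check.

```bash
python3 -m crank '[[0,0,-0.01,0,0,0],[0,0,-0.04,0,0,0],[0,0,-0.06,0,0,0],[0.04,0,-0.04,0,0,0],[0.05,0,0,0,0,0]]'
python3 -m crank '[[0.06,0,0,0,0,0],[0.06,0,0,0,0,0],[0,0,0,0,0,0]]'
python3 - <<'E'
from h import *
s=cam('scene');t=cam('top')
A=cv2.resize(s['color'][130:310,200:420],None,fx=2.4,fy=2.4,interpolation=2)
B=cv2.resize(t['color'][90:270,200:300],None,fx=2.4,fy=2.4,interpolation=2)
cv2.imwrite('pics/s6.png',np.hstack([A,B]))
E
```

```text
time: 22.42
tool_pos: [528.2, 243.8, 299.1]
tcp_rot: [3.133, -0.0, 1.83]
contact_force: [-0.2, 0.6, -1.1]
grip_width: 0.4
finger_force: 0.0
time: 22.8
tool_pos: [493.8, 362.9, 294.4]
tcp_rot: [-3.141, -0.001, 1.839]
contact_force: [0.6, -1.0, 0.2]
grip_width: 0.5
finger_force: 0.0
```

View pics/s6.png

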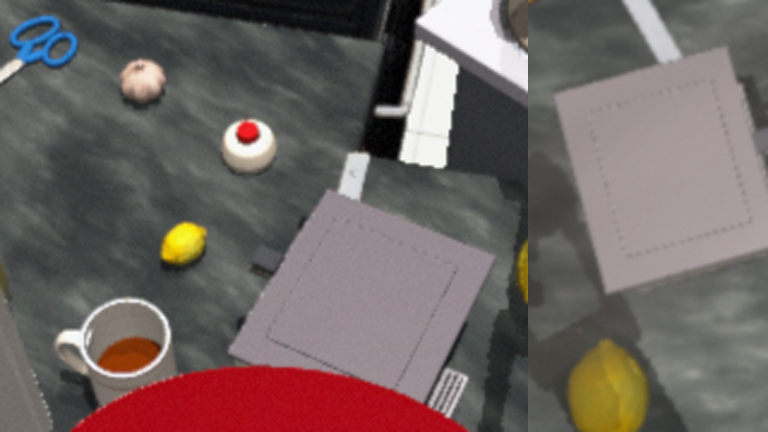

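The lid lies flat and shut (front corner at crop (494,258)), the pedal is up at (447,393), and the garlic (142,80) and timer (248,145) are where they were.

```bash
python3 -c "
from plant import bot
print(bot.close_job())"
```

```text
the job is handed in; nothing more can be done
None
```

The lemon is in the caddy and the lid is pushed fully shut, after pressing the pedal to its stop to open it; the garlic and egg timer were not touched, and the job was handed in at about 23 s (no verdict was returned).

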